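Hang the module on the spring balancer

ROBOT

A 7-joint arm with a two-finger parallel gripper is mounted at the origin on the work surface. World frame = base frame: x ahead of the robot, y to its left, z up, the work surface at z = 0. Lengths are in m, angles in rad, forces in N, time in s.
With the tool pointing down it reaches from about 0.4 to 0.875 m from the base axis. Payload 19.3 kg.
Tool frame: the origin (TCP) lies at the very end of the fingers, on their centre line; the grasp point (between the pads) lies 19 mm behind it (bot.pinch_z is the distance from the TCP to the grasp point, in m); y points along the fingers, x is the direction in which the jaws open and shut, and the axes are right-handed (so a half turn about y gives the same grasp; the last joint's range is limited). The gripper opens to 85 mm and grips with 20 to 120 N. Pads are 22 mm wide; open, the fingers measure 114 mm over their backs; the gripper's body (76 mm by 85 mm) begins 54 mm behind the grasp point. The pads swing forward as they close: fully open they stand 13 mm farther back than shut.
Start: joints at [-1.302, 0.521, -0.036, 1.599, 0.021, 1.021, -0.113], TCP at [0.208, 0.589, 0.231] pointing down, gripper open.
Joint ranges: [-2.91, 2.91], [-0.3, 2.13], [-1.5, 1.42], [0.17, 2.43], [-1.26, 4.41], [0.16, 1.93], [-2.52, 2.52]. Speed limits (rad/s): [1.89, 1.89, 2.39, 2.39, 3.01, 3.01, 3.01].

INTERFACE

Orientations are given as [roll, pitch, yaw] about the fixed x, y, z axes, in that order (R = Rz(yaw) Ry(pitch) Rx(roll)).
In Python, from workcell import bot gives the robot as it stands. The module is installed in compiled form; this text tells all that it offers.
- The arm moves only by the tool arm_command, never from a script. Its argument "moves" is a list of rows, each an object of numbers: "rx", "ry", "rz": the turn, a rotation vector about the tool's x, y, z in rad; "x", "y", "z": the shift along the tool's x, y, z in cm; "gripper": the opening, from -1 (shut) to 1 (fully open). In form: [{"rx": .., "ry": .., "rz": .., "x": .., "y": .., "z": .., "gripper": ..}, ...]. A call has 1 to 5 rows; each row is the pose to reach, as a shift and turn from the pose commanded when the call began, along the tool's axes at that moment; what a row does not reach only later rows make up. A row lasts 1/12 s, in which the tool goes at most 41.7 mm and 7.16 degrees, less where a joint would pass 70% of its speed; a pose out of reach is approached as far as the arm can. A call with a gripper value outside its range is refused whole. The fingers move at their own pace and stop on an object; "squeeze" is the grip in N (left out, the last holds). Time passes only in rows, so rows that repeat a pose let the fingers close. It gives the time, the measured TCP pose, the force and the opening at its end, in the units of the state.
- bot.observe(): the state, without advancing time (a new reading comes with each control period).
- bot.grab_frame(name): name is "scene" or "top"; returns (picture, depth): 384x512x3 uint8, red, green, blue; 384x512 float32, m along the optical axis (not along the pixel's ray), 0 where there is no reading.
- bot.camera_model(name): a dict with "vfov" (degrees; the focal length in pixels is half the picture's height over the tangent of half this angle, whatever the lens; pixels are square), "cx", "cy" (the principal point, pixels), "dist_coeffs" ([k1, k2, p1, p2, k3] as OpenCV has them; the pictures are not rectified), "extrinsics" (4x4, takes a point from camera to world coordinates). Camera axes: x right, y down, z forward; pixel columns grow to the right and rows downward; lengths in m; the calibration is good to about 2 mm. A picture is of the moment at which its call begins. camera_model takes no time and is no camera call.
- bot.job_done(): hands the job in, once; it reports no verdict.
Trained networks look in the newest picture that a camera, given by its name, has taken for a name from the list of things; names that differ only in an ending like _2 or _b are one class to them, and where a whole thing is asked for, a point or a joint stands for the part that bears it (a point fixed in the world has none). Each returns a list of dicts, best first, with "p" (0 to 1); they miss things now and then, are a little off and sometimes report something else, mostly with a low value. They report only what shows in the picture. A call takes as long as a camera call. They do not tell look-alikes from the thing itself.
- bot.spot_in(name, camera): "box" ([left, top, right, bottom] in pixels, round what is visible of it).
- bot.masks_of(name, camera): "mask" (384x512 bool, what is visible of it) and "box" ([left, top, right, bottom] in pixels, round what is visible of it).
The state is a dict: "clock": time; "qpos": joint angles; "qd": joint speeds; "joint_efforts": joint torques, N m; "position": TCP position; "tool_rot": TCP orientation; "force": force on the tool from outside, world axes, zero at the start; "moment": the same for the moment, N m; "grip_width": finger opening in m.
Only numpy, scipy, OpenCV 4.12 (cv2) and the standard library are available. Lean on these libraries where they do the work, as an engineer would, in place of code of your own. Each camera call takes 0.05 s, during which the arm holds its last target.

TASK

Take hold of the red knob of the spring balancer, pull its yellow hook down, slide it along the linear axis so that it goes through the window of the orange eye on the connector module, and let the spring lift the module out of its nest all the way up, so that it hangs free from the hook when you let go. Keep hold on the way up so that the hook never snaps back, handle the module gently and only with the hook (do not ram or press hard on its eye, do not touch it with the fingers), and leave the other things on the bench where they are.

Things in the scene. Friction and masses are not known exactly. Their poses are not given: they have to be found in the camera images.
- axis: Linear axis fixed to the bench: base 100 x 440 x 12 mm with an aluminium rail, about 40 mm high. Origin: centre of its underside; own y runs along the rail, own x away from the robot. On it slides a trolley with an upright column 30 x 40 mm over own x = 0, topped by a spring reel, 380 mm high in all. An arm on the column reaches 160 mm to own -x; knob and hook are at its end.
- trolley (a joint): Place of the trolley along own y of the axis, m, 0 in the middle, -0.12 to 0.12. It needs 2.5 N to slide, stays where it is left, and always starts on the own -y side of the module.
- pull (a joint): How far the hook is pulled down, m: 0 at the top stop (where it starts), at most 0.13. A lightly damped spring draws it up: empty, about 8.5 N at the top, rising by 25 N per metre to about 12 N at the bottom; let go, it flies up fast. It easily lifts the module to the top stop.
- handle (a point): Centre of the red mushroom knob on the arm's end, to be gripped from above: round upright head 34 mm across and 26 mm high on a 22 mm neck 14 mm long, above the arm's end plate (30 x 50 x 20 mm). The knob does not turn on the arm. 281 mm above the bench at the top stop; moves with trolley and pull.
- hook: Yellow J-shaped hook below the knob, 10 mm thick in own x. Origin: middle of the throat, on the upper face of the flat prong, exactly 106 mm straight below point handle. Axes parallel to those of axis. The prong's underside is 9 mm below the origin. The upright shank is at own y -23.5 to -13.5 mm.
- hook_tip (a point): Upper end of the hook's open tip, which points to own +y of the hook. The tip stands 6 mm above the prong's upper face and fills own y +13.5 to +21.5 mm of the hook; the prong ends there too. Point: centre of that top face.
- nest: Grey nest plate fixed to the bench, 104 x 84 mm, floor 8 mm above the bench, with rims 12 mm high around a pocket 76 x 56 mm. Origin: centre of its underside. It stands so that the hook, sliding along the axis, passes over its middle within some 6 mm.
- module: Connector module, black base with clear cover, 70 (own x) x 50 (own y) x 45 mm, about 0.3 kg, standing loose in the nest, its own y along the axis's y within 0.13 rad. Origin: centre of its underside. It carries an upright orange eye over its middle.
- module_top (a point): Centre of the module's cover top, 45 mm above its origin. Here a stem 14 mm wide carries the orange eye, a flat frame 52 mm wide (module x), 34 high, 8 thick: top bar 8 mm high, window 40 wide and 20 high, lower bar 6. The stem is set stiffly at a height not in the readings: the eye's top is 36 to 76 mm above this point. Feel it by resting the hook's underside on the bar; 25 N is too much.
- button_box: Grey box 50 x 50 x 30 mm with a green push button, loose. Origin: centre of its underside. Bystander.
- plug: Round metal plug, 28 mm across, 56 mm high, standing loose. Origin: centre of its underside. Bystander.
- screw_tray: Small open blue tray 50 x 70 x 25 mm, loose. Origin: centre of its underside. Bystander.
Mind the look-alikes: they are no part of the job. What is meant by the nest is not green, and is the larger of those in its own colour.

How it is judged:
By the outcome, as a careful person would: the job done as asked, in the order asked, and still so for the second after the job is handed in, with the robot touching nothing.
It also fails if it takes over 56 s, if anything falls off the work surface, if the arm or the gripper's body presses on something with over 40 N, if the wrist force passes 120 N, or if a joint passes its speed limit or range.

## Working session

There is one attempt and no reset: what is moved stays moved. The work goes in short steps, Python scripts to look and compute and a tool call to move; the robot and the scene stay as the last step left them, time stands still between calls to the robot, and variables do not carry over. Pictures are saved under pics/ and viewed, and the job is handed in when it is done.

Besides the shell and the picture viewer there is one more tool, called after ">>>" as name(argument=value, ...) on one line, values as JSON. arm_command: Moves the arm, as the interface text tells. Its arguments: {"type":"object","properties":{"moves":{"type":"array"},"squeeze":{"type":"number"}},"required":["moves"]}

```bash
ls; mkdir -p pics; cat > h.py <<'E'
import numpy as np, cv2
from workcell import bot
def cam(n):
    m=bot.camera_model(n); f=192/np.tan(np.radians(m['vfov'])/2)
    K=np.array([[f,0,m['cx']],[0,f,m['cy']],[0,0,1.]]); return K,np.array(m['dist_coeffs'],float),np.array(m['extrinsics'])
def w(n,uv,d):
    K,D,E=cam(n); uv=np.array(uv,float).reshape(-1,1,2)
    p=cv2.undistortPoints(uv,K,D).reshape(-1,2); d=np.array(d).reshape(-1,1)
    P=np.hstack([p*d,d]); return P@E[:3,:3].T+E[:3,3]
def proj(n,P):
    K,D,E=cam(n); Ei=np.linalg.inv(E); r,_=cv2.Rodrigues(Ei[:3,:3])
    return cv2.projectPoints(np.array(P,float).reshape(-1,3),r,Ei[:3,3],K,D)[0].reshape(-1,2)
def cloud(n,depth,mask=None):
    if mask is None: mask=np.ones(depth.shape,bool)
    v,u=np.nonzero(mask&(depth>0)); return w(n,np.c_[u,v],depth[v,u]),np.c_[u,v]
E
python3 - <<'E'
from h import *
print(bot.observe())
for n in('scene','top'):
    im,d=bot.grab_frame(n); cv2.imwrite(f'pics/{n}0.png',im[:,:,::-1]); np.savez(f'{n}0.npz',im=im,d=d)
    print(n,bot.camera_model(n))
E
```

```text
pics
{'clock': 0.0, 'qpos': array([-1.30219755,  0.52202923, -0.03634694,  1.59998104,  0.02119392,
        1.02109579, -0.11279084]), 'qd': array([-0.00016739, -0.00165176,  0.00086044,  0.00117044, -0.00047264,
        0.00010546,  0.00140865]), 'joint_efforts': array([-1.26073133e-03, -9.27086878e+01,  1.97883725e+00, -3.69945395e+01,
        1.75637001e-02,  7.75672845e-03,  2.35262161e-05]), 'position': array([0.20763449, 0.58915592, 0.23072568]), 'tool_rot': array([-1.57086131e+00,  1.12686578e-03,  1.23200997e+00]), 'force': array([0.24981556, 0.27695034, 0.09437919]), 'moment': array([0.00762762, 0.02233233, 0.00075641]), 'grip_width': 0.08583071951608053}
scene {'vfov': 56.52648656285484, 'cx': 255.79909518970567, 'cy': 194.83534334001297, 'dist_coeffs': array([-0.02981767,  0.        ,  0.        ,  0.        ,  0.        ]), 'extrinsics': array([[ 0.93443678, -0.24841772,  0.25517941,  0.34094698],
       [-0.35599586, -0.67116665,  0.65023248, -0.59080191],
       [ 0.00973864, -0.69844396, -0.71559849,  0.80202337],
       [ 0.        ,  0.        ,  0.        ,  1.        ]])}
top {'vfov': 57.05315070779984, 'cx': 257.1655225079075, 'cy': 195.22701542531686, 'dist_coeffs': array([-0.05473776,  0.        ,  0.        ,  0.        ,  0.        ]), 'extrinsics': array([[ 0.15313554, -0.96248656,  0.22398465,  0.31179568],
       [-0.98818979, -0.15041345,  0.02927009, -0.03141964],
       [ 0.00551824, -0.22582163, -0.97415304,  1.25004657],
       [ 0.        ,  0.        ,  0.        ,  1.        ]])}
```

View pics/scene0.png

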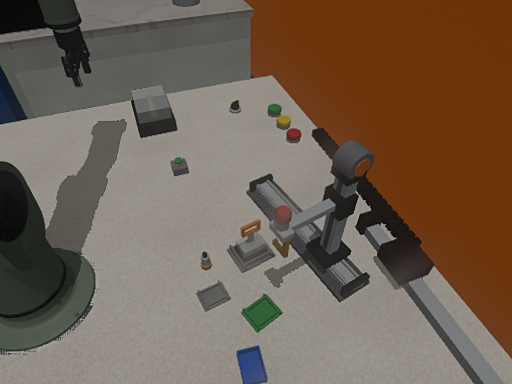

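View pics/top0.png

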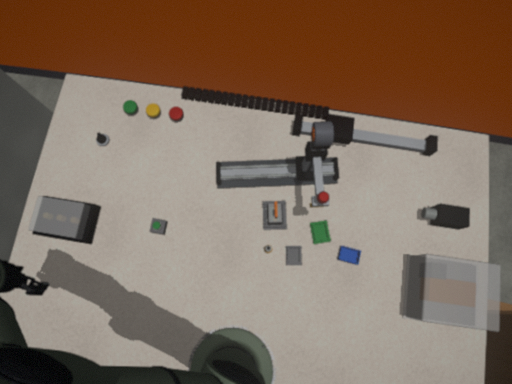

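The scene picture shows the red knob at about (283,215), the yellow hook below it at (284,248), and the module with its orange eye in the grey nest at (250,240). The axis runs from (262,183) to (350,288). In the top picture the knob is at (323,197) and the eye at (277,211).

```bash
python3 - <<'E'
from h import *
sv={}
for n in('scene','top'):
    z=np.load(f'{n}0.npz'); d=z['d']
    for t in('handle','hook','module','module_top','axis','nest','hook_tip'):
        for r in bot.masks_of(t,n)[:3]:
            m=r['mask']; P,uv=cloud(n,d,m)
            if len(P)==0: print(n,t,'nodepth',r['p']);continue
            print(n,t,round(r['p'],2),np.round(r['box']),len(P),'med',np.round(np.median(P,0),3),'lo',np.round(np.percentile(P,3,axis=0),3),'hi',np.round(np.percentile(P,97,axis=0),3))
            sv.setdefault(n+'_'+t,m)
np.savez('masks.npz',**sv)
E
```

```text
scene handle 0.79 [271. 188. 355. 260.] 2002 med [ 0.615 -0.182  0.246] lo [ 0.541 -0.209  0.177] hi [ 0.724 -0.141  0.295]
scene handle 0.72 [237. 345. 268. 382.] 916 med [ 0.434 -0.34   0.005] lo [ 0.408 -0.378  0.002] hi [ 0.457 -0.308  0.027]
scene hook 0.74 [274. 238. 290. 258.] 164 med [ 0.555 -0.202  0.182] lo [ 0.548 -0.209  0.173] hi [ 0.564 -0.166  0.219]
scene module 0.71 [233. 223. 265. 263.] 760 med [ 0.53  -0.07   0.054] lo [ 0.5   -0.091  0.021] hi [ 0.564 -0.047  0.125]
scene module 0.19 [272. 238. 291. 260.] 212 med [ 0.555 -0.198  0.179] lo [ 0.548 -0.209  0.001] hi [ 0.624 -0.072  0.221]
scene module_top 0.68 [234. 222. 267. 262.] 808 med [ 0.53  -0.07   0.054] lo [ 0.499 -0.091  0.003] hi [0.566 0.012 0.125]
scene axis 0.97 [248. 137. 377. 304.] 8384 med [ 0.691 -0.172  0.102] lo [ 0.548 -0.262  0.011] hi [0.751 0.14  0.377]
scene nest 0.94 [241. 295. 280. 330.] 805 med [ 0.498 -0.235  0.008] lo [ 0.462 -0.267  0.005] hi [ 0.533 -0.205  0.018]
scene nest 0.82 [197. 279. 227. 310.] 603 med [ 0.403 -0.154  0.007] lo [ 0.372 -0.18   0.004] hi [ 0.436 -0.128  0.016]
s
[... 870 characters left out ...]
1 [218. 125. 341. 207.] 4416 med [ 0.685 -0.124  0.037] lo [ 0.553 -0.251  0.007] hi [0.748 0.146 0.376]
top axis 0.5 [304. 144. 333. 208.] 777 med [ 0.63  -0.171  0.245] lo [ 0.542 -0.203  0.213] hi [ 0.711 -0.128  0.295]
top nest 0.85 [261. 200. 290. 232.] 400 med [ 0.527 -0.075  0.011] lo [ 0.485 -0.113 -0.001] hi [ 0.587 -0.023  0.027]
top nest 0.65 [288. 244. 303. 266.] 311 med [ 0.404 -0.152  0.006] lo [ 0.372 -0.179 -0.   ] hi [ 0.436 -0.126  0.015]
top nest 0.64 [310. 220. 326. 245.] 372 med [ 0.499 -0.233  0.006] lo [ 0.462 -0.264  0.001] hi [ 0.536 -0.202  0.016]
top hook_tip 0.56 [216. 120. 341. 207.] 4437 med [ 0.685 -0.124  0.037] lo [ 0.553 -0.251  0.007] hi [0.747 0.146 0.376]
```

```bash
python3 - <<'E'
from h import *
from scipy.optimize import least_squares
mk=np.load('masks.npz')
for n in('scene','top'):
    z=np.load(f'{n}0.npz'); d=z['d'];im=z['im']
    P,uv=cloud(n,d)
    h=cv2.cvtColor(im,cv2.COLOR_RGB2HSV)[uv[:,1],uv[:,0]].astype(int)
    near=lambda c,r:(np.linalg.norm(P[:,:2]-c,axis=1)<r)
    # knob
    s=near([.55,-.19],.06)&((h[:,0]<6)|(h[:,0]>172))&(h[:,1]>110)&(P[:,2]>.25)
    Q=P[s]; print(n,'knob',s.sum(),'ztop',np.percentile(Q[:,2],[50,90,97]))
    T=Q[Q[:,2]>np.percentile(Q[:,2],95)-.004]
    print(' top face mean',T.mean(0).round(4),len(T), 'xy rng',T.min(0).round(3),T.max(0).round(3))
    def f(p):
        S=Q[Q[:,2]<.29]; return np.linalg.norm(S[:,:2]-p,axis=1)-.017
    r=least_squares(f,[.55,-.19],loss='soft_l1',f_scale=.002); print(' cyl',r.x.round(4),r.cost)
    # eye
    s=near([.53,-.065],.06)&(h[:,0]>4)&(h[:,0]<22)&(h[:,1]>120)&(P[:,2]>.06)&(P[:,2]<.17)
    Q=P[s]; print(' eye',s.sum(),'z',np.percentile(Q[:,2],[0,5,50,90,97,100]).round(4)); 
    U=Q[Q[:,2]>np.percentile(Q[:,2],97)-.01]; print(' upper mean',U.mean(0).round(4),'rng',U.min(0).round(3),U.max(0).round(3),'span',np.ptp(Q,0).round(3))
    c=Q[:,:2].mean(0); _,_,V=np.linalg.svd(Q[:,:2]-c); print(' eye dir',V[0],'yaw-ish deg',np.degrees(np.arctan2(V[0,1],V[0,0])), 'uv',uv[s].min(0),uv[s].max(0))
    # cover
    s=near([.53,-.065],.06)&(P[:,2]>.045)&(P[:,2]<.06); print(' cover',P[s].mean(0).round(4),np.median(P[s][:,2]))
    # axis: base points z .005-.02 and rail
    a=mk[n+'_axis'][uv[:,1],uv[:,0]]
    for lo,hi in((.006,.018),(.03,.05)):
        s=a&(P[:,2]>lo)&(P[:,2]<hi); 
        rc=cv2.minAreaRect((P[s][:,:2]*1000).astype(np.float32)); print(' axis',lo,s.sum(),rc)
    s=a&(P[:,2]>.34); print(' reel',P[s].min(0).round(3),P[s].max(0).round(3))
E
```

```text
scene knob 96 ztop [0.29544819 0.29643207 0.29679196]
 top face mean [ 0.5557 -0.1863  0.2954] 96 xy rng [ 0.544 -0.198  0.294] [ 0.568 -0.174  0.297]
 cyl [ 0.55 -0.19] 0.0
 eye 138 z [0.0903 0.0937 0.1191 0.1258 0.1265 0.1278]
 upper mean [ 0.5332 -0.0653  0.1234] rng [ 0.509 -0.072  0.117] [ 0.558 -0.058  0.128] span [0.05  0.015 0.037]
 eye dir [-0.98345113 -0.18117363] yaw-ish deg -169.5618721548859 uv [241 220] [259 236]
 cover [ 0.5316 -0.0692  0.0539] 0.05439951022353906
 axis 0.006 1395 ((691.9617919921875, -52.5933837890625), (102.01173400878906, 439.271240234375), 11.276423454284668)
 axis 0.03 1683 ((808.1185302734375, -28.845123291015625), (321.288818359375, 441.9678039550781), 10.753775596618652)
 reel [ 0.681 -0.184  0.34 ] [ 0.753 -0.129  0.382]
top knob 92 ztop [0.29301885 0.29567987 0.29619717]
 top face mean [ 0.5556 -0.186   0.2944] 57 xy rng [ 0.544 -0.199  0.292] [ 0.57  -0.173  0.298]
 cyl [ 0.5579 -0.1891] 1.3897285857684025e-05
 eye 33 z [0.0706 0.0915 0.1228 0.1265 0.1271 0.1271]
 upper mean [ 0.5355 -0.0634  0.1228] rng [ 0.513 -0.068  0.118] [ 0.558 -0.058  0.127] span [0.048 0.012 0.057]
 eye dir [-0.98575208 -0.16820473] yaw-ish deg -170.31654542615556 uv [274 202] [276 216]
 cover [ 0.5334 -0.0646  0.0522] 0.05198375694992541
 axis 0.006 1109 ((692.6915893554688, -49.59370422363281), (101.70648956298828, 433.74169921875), 11.088644981384277)
 axis 0.03 1193 ((690.8986206054688, -51.34478759765625), (81.457763671875, 437.4534606933594), 11.612715721130371)
 reel [ 0.682 -0.182  0.34 ] [ 0.752 -0.122  0.382]
```

```bash
python3 - <<'E'
import numpy as np,cv2
im=np.load('scene0.npz')['im']; cv2.imwrite('pics/sc_crop0.png',cv2.resize(im[130:310,190:380,::-1],None,fx=4,fy=3.3*4/3.3*0.8,interpolation=cv2.INTER_CUBIC))
E
```

```text
(no output)
```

View pics/sc_crop0.png

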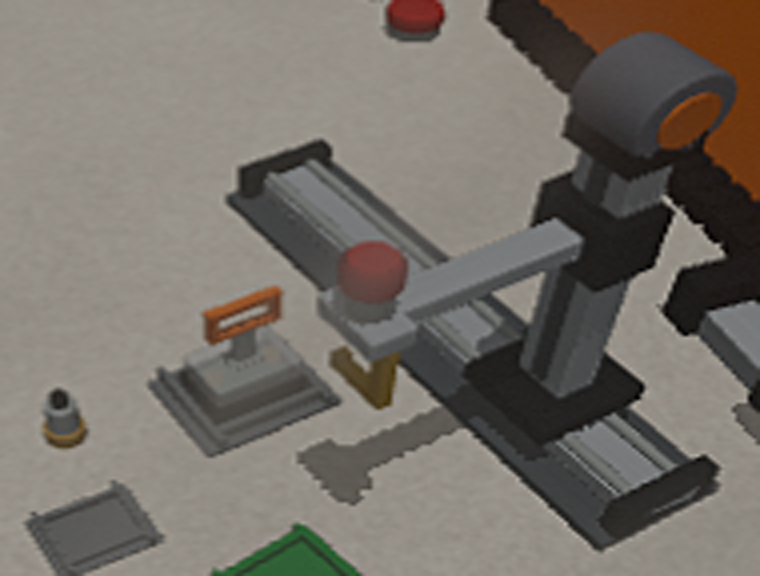

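```bash
cat >> h.py <<'E'
from scipy.spatial.transform import Rotation as R
def rel(pos,yaw=1.767,s=None):
    s=s or bot.observe()
    R0=R.from_euler('xyz',s['tool_rot']); R1=R.from_euler('xyz',[-np.pi/2,0,yaw])
    return ((R0.inv().apply(np.array(pos)-s['position'])*100).round(2),(R0.inv()*R1).as_rotvec().round(3))
def st():
    s=bot.observe(); print(round(s['clock'],2),s['position'].round(4),s['tool_rot'].round(4),'F',s['force'].round(2),'g',round(s['grip_width'],4),'q',s['qpos'].round(2)); return s
E
python3 -c "
from h import *
st();print(rel([.30,.48,.36],1.34))"
```

```text
0.8 [0.2077 0.5894 0.2313] [-1.5708e+00  1.0000e-04  1.2320e+00] F [-0.52  0.78 -0.29] g 0.0852 q [-1.3   0.52 -0.04  1.6   0.02  1.02 -0.11]
(array([ -7.26, -12.87, -12.34]), array([ 0.   , -0.108, -0.   ]))
```

>>> arm_command(moves=[{"x": -7.3, "y": -12.9, "z": -12.3, "ry": -0.108, "gripper": 1}, {"x": -7.3, "y": -12.9, "z": -12.3, "ry": -0.108, "gripper": 1}, {"x": -7.3, "y": -12.9, "z": -12.3, "ry": -0.108, "gripper": 1}, {"x": -7.3, "y": -12.9, "z": -12.3, "ry": -0.108, "gripper": 1}, {"x": -7.3, "y": -12.9, "z": -12.3, "ry": -0.108, "gripper": 1}])

```text
invalid input at $.moves[0]: expected keys rx, ry, rz, x, y, z, gripper
```

```bash
python3 -c "
from h import *
st();print(rel([.48,.25,.36],1.55))"
```

```text
0.8 [0.2077 0.5894 0.2313] [-1.5708e+00  1.0000e-04  1.2320e+00] F [-0.52  0.78 -0.29] g 0.0852 q [-1.3   0.52 -0.04  1.6   0.02  1.02 -0.11]
(array([-22.97, -12.87, -36.96]), array([ 0.   , -0.318, -0.   ]))
```

All keys are needed.

>>> arm_command(moves=[{"rx": 0, "ry": -0.108, "rz": 0, "x": -7.3, "y": -12.9, "z": -12.3, "gripper": 1}, {"rx": 0, "ry": -0.108, "rz": 0, "x": -7.3, "y": -12.9, "z": -12.3, "gripper": 1}, {"rx": 0, "ry": -0.108, "rz": 0, "x": -7.3, "y": -12.9, "z": -12.3, "gripper": 1}, {"rx": 0, "ry": -0.108, "rz": 0, "x": -7.3, "y": -12.9, "z": -12.3, "gripper": 1}, {"rx": 0, "ry": -0.108, "rz": 0, "x": -7.3, "y": -12.9, "z": -12.3, "gripper": 1}])

```text
clock: 1.22
position: [0.3019, 0.4776, 0.3634]
tool_rot: [-1.572, -0.002, 1.337]
force: [0.6, -0.1, -0.0]
grip_width: 0.0852
```

```bash
python3 -c "
from h import *
st();print(rel([.45,.30,.36],1.5))"
```

```text
1.22 [0.3019 0.4776 0.3634] [-1.5723 -0.0024  1.3374] F [ 0.65 -0.07 -0.04] g 0.0852 q [-1.09  0.31 -0.03  1.58  0.01  1.25  0.22]
(array([-13.86,   0.33, -18.51]), array([ 0.002, -0.163,  0.002]))
```

>>> arm_command(moves=[{"rx": 0, "ry": -0.16, "rz": 0, "x": -13.9, "y": 0, "z": -18.5, "gripper": 1}, {"rx": 0, "ry": -0.16, "rz": 0, "x": -13.9, "y": 0, "z": -18.5, "gripper": 1}, {"rx": 0, "ry": -0.16, "rz": 0, "x": -13.9, "y": 0, "z": -18.5, "gripper": 1}, {"rx": 0, "ry": -0.16, "rz": 0, "x": -13.9, "y": 0, "z": -18.5, "gripper": 1}, {"rx": 0, "ry": -0.16, "rz": 0, "x": -13.9, "y": 0, "z": -18.5, "gripper": 1}])

```text
clock: 1.63
position: [0.4315, 0.3209, 0.3606]
tool_rot: [-1.571, -0.0, 1.5]
force: [0.5, 0.9, 0.9]
grip_width: 0.0857
```

```bash
python3 -c "
from h import *
st();print(rel([.54,.10,.36],1.63))"
```

```text
1.63 [0.4315 0.3209 0.3606] [-1.5711e+00 -4.0000e-04  1.5001e+00] F [0.48 0.94 0.88] g 0.0857 q [-0.78  0.26  0.04  1.65 -0.01  1.22  0.76]
(array([-21.26,   0.06, -12.38]), array([ 0.  , -0.13,  0.  ]))
```

>>> arm_command(moves=[{"rx": 0, "ry": -0.13, "rz": 0, "x": -21.3, "y": 0, "z": -12.4, "gripper": 1}, {"rx": 0, "ry": -0.13, "rz": 0, "x": -21.3, "y": 0, "z": -12.4, "gripper": 1}, {"rx": 0, "ry": -0.13, "rz": 0, "x": -21.3, "y": 0, "z": -12.4, "gripper": 1}, {"rx": 0, "ry": -0.13, "rz": 0, "x": -21.3, "y": 0, "z": -12.4, "gripper": 1}, {"rx": 0, "ry": -0.13, "rz": 0, "x": -21.3, "y": 0, "z": -12.4, "gripper": 1}])

```text
clock: 2.05
position: [0.5206, 0.1383, 0.3606]
tool_rot: [-1.571, -0.0, 1.63]
force: [1.1, 0.3, -0.1]
grip_width: 0.0857
```

```bash
python3 -c "
from h import *
st();print(rel([.556,-.10,.36],1.767))"
```

```text
2.05 [0.5206 0.1383 0.3606] [-1.5713e+00 -2.0000e-04  1.6301e+00] F [ 1.1   0.29 -0.11] g 0.0857 q [-0.47  0.27  0.13  1.66 -0.04  1.22  1.3 ]
(array([-24.  ,   0.06,  -2.12]), array([ 0.001, -0.137,  0.   ]))
```

>>> arm_command(moves=[{"rx": 0, "ry": -0.137, "rz": 0, "x": -24, "y": 0, "z": -2.1, "gripper": 1}, {"rx": 0, "ry": -0.137, "rz": 0, "x": -24, "y": 0, "z": -2.1, "gripper": 1}, {"rx": 0, "ry": -0.137, "rz": 0, "x": -24, "y": 0, "z": -2.1, "gripper": 1}, {"rx": 0, "ry": -0.137, "rz": 0, "x": -24, "y": 0, "z": -2.1, "gripper": 1}, {"rx": 0, "ry": -0.137, "rz": 0, "x": -24, "y": 0, "z": -2.1, "gripper": 1}])

```text
clock: 2.47
position: [0.5497, -0.0625, 0.3606]
tool_rot: [-1.571, 0.0, 1.767]
force: [1.6, 0.2, -0.6]
grip_width: 0.0856
```

```bash
python3 -c "
from h import *
st();print(rel([.556,-.1863,.345],1.767))"
```

```text
2.47 [ 0.5497 -0.0625  0.3606] [-1.5713e+00  1.0000e-04  1.7672e+00] F [ 1.62  0.17 -0.55] g 0.0856 q [-0.16  0.3   0.22  1.62 -0.07  1.23  1.84]
(array([-12.27,   1.56,   1.8 ]), array([ 0.001,  0.   , -0.   ]))
```

>>> arm_command(moves=[{"rx": 0, "ry": 0, "rz": 0, "x": -6, "y": 0, "z": 0.9, "gripper": 1}, {"rx": 0, "ry": 0, "rz": 0, "x": -12.3, "y": 0.8, "z": 1.8, "gripper": 1}, {"rx": 0, "ry": 0, "rz": 0, "x": -12.3, "y": 1.6, "z": 1.8, "gripper": 1}, {"rx": 0, "ry": 0, "rz": 0, "x": -12.3, "y": 1.6, "z": 1.8, "gripper": 1}, {"rx": 0, "ry": 0, "rz": 0, "x": -12.3, "y": 1.6, "z": 1.8, "gripper": 1}])

```text
clock: 2.88
position: [0.5554, -0.1871, 0.3435]
tool_rot: [-1.569, 0.0, 1.763]
force: [0.1, 1.6, 0.2]
grip_width: 0.0855
```

```bash
python3 -c "
from h import *
st();print(rel([.556,-.1863,.262],1.767))
for n in('scene','top'):
    im,d=bot.grab_frame(n); cv2.imwrite(f'pics/{n}1.png',im[:,:,::-1])
im,d=bot.grab_frame('scene'); cv2.imwrite('pics/sc1c.png',cv2.resize(im[130:310,190:380,::-1],None,fx=4,fy=3.2))"
```

```text
2.88 [ 0.5554 -0.1871  0.3435] [-1.5693e+00  2.0000e-04  1.7629e+00] F [0.06 1.58 0.2 ] g 0.0855 q [ 0.03  0.37  0.27  1.57 -0.1   1.22  2.08]
(array([ 0.07,  8.15, -0.09]), array([-0.001, -0.004, -0.   ]))
```

View pics/sc1c.png

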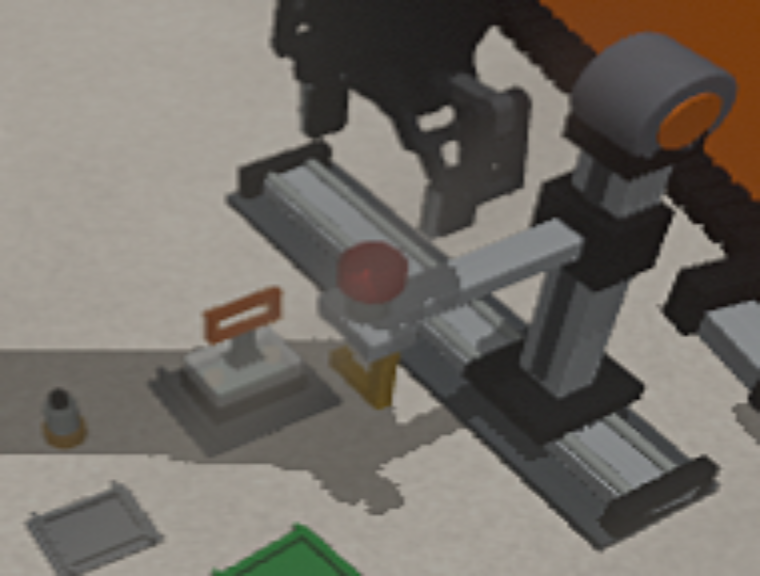

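The open fingers straddle the knob (crop (370,270)) along the axis's y, with the left finger at (325,100) and the right finger at (440,215). Nothing is touching, so I go down.

>>> arm_command(moves=[{"rx": 0, "ry": 0, "rz": 0, "x": 0, "y": 2.5, "z": 0, "gripper": 1}, {"rx": 0, "ry": 0, "rz": 0, "x": 0, "y": 5, "z": 0, "gripper": 1}, {"rx": 0, "ry": 0, "rz": 0, "x": 0, "y": 7, "z": 0, "gripper": 1}, {"rx": 0, "ry": 0, "rz": 0, "x": 0, "y": 8.5, "z": 0, "gripper": 1}, {"rx": 0, "ry": 0, "rz": 0, "x": 0, "y": 8.5, "z": 0, "gripper": 1}])

```text
clock: 3.45
position: [0.5554, -0.1827, 0.257]
tool_rot: [-1.568, -0.002, 1.769]
force: [-0.1, -0.1, 0.0]
grip_width: 0.0855
```

```bash
python3 -c "
from h import *
st()
im,d=bot.grab_frame('scene'); cv2.imwrite('pics/sc2c.png',cv2.resize(im[130:310,190:380,::-1],None,fx=4,fy=3.2))"
```

```text
3.45 [ 0.5554 -0.1827  0.257 ] [-1.5677 -0.0018  1.7692] F [-0.14 -0.15  0.02] g 0.0855 q [ 0.04  0.44  0.25  1.69 -0.12  1.03  2.1 ]
```

View pics/sc2c.png

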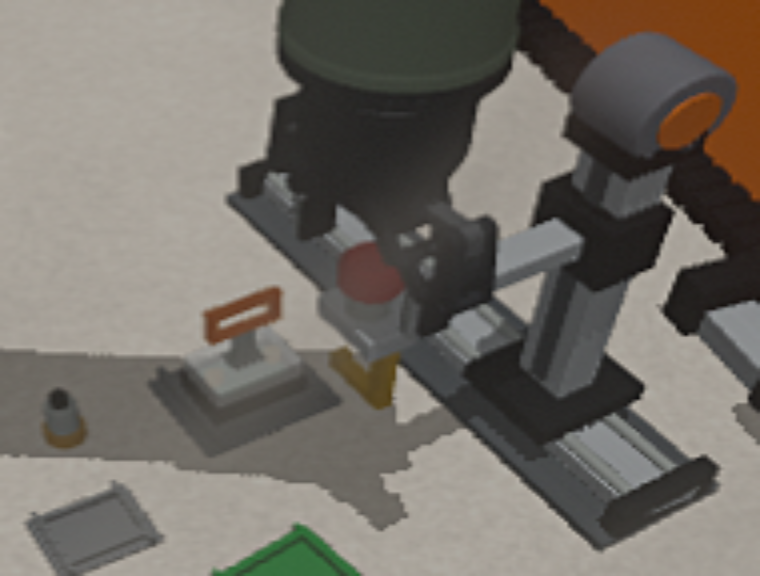

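Fingers stand beside the knob, with the gripper body above it and no force reading. I centre by -0.35 cm and close.

>>> arm_command(moves=[{"rx": 0, "ry": 0, "rz": 0, "x": -0.35, "y": 0, "z": 0, "gripper": 1}, {"rx": 0, "ry": 0, "rz": 0, "x": -0.35, "y": 0, "z": 0, "gripper": -0.3}, {"rx": 0, "ry": 0, "rz": 0, "x": -0.35, "y": 0, "z": 0, "gripper": -1}, {"rx": 0, "ry": 0, "rz": 0, "x": -0.35, "y": 0, "z": 0, "gripper": -1}, {"rx": 0, "ry": 0, "rz": 0, "x": -0.35, "y": 0, "z": 0, "gripper": -1}], squeeze=60)

```text
clock: 3.92
position: [0.5569, -0.188, 0.2598]
tool_rot: [-1.571, 0.0, 1.767]
force: [-0.9, 4.4, 3.1]
grip_width: 0.0388
```

>>> arm_command(moves=[{"rx": 0, "ry": 0, "rz": 0, "x": 0, "y": 0, "z": 0, "gripper": -1}, {"rx": 0, "ry": 0, "rz": 0, "x": 0, "y": 0, "z": 0, "gripper": -1}, {"rx": 0, "ry": 0, "rz": 0, "x": 0, "y": 0, "z": 0, "gripper": -1}])

```text
clock: 4.17
position: [0.557, -0.188, 0.26]
tool_rot: [-1.572, 0.0, 1.767]
force: [-2.3, 1.9, 7.4]
grip_width: 0.0319
```

```bash
python3 -c "
from h import *
st()
im,d=bot.grab_frame('scene'); cv2.imwrite('pics/sc3c.png',cv2.resize(im[130:310,190:380,::-1],None,fx=4,fy=3.2))"
```

```text
4.17 [ 0.557 -0.188  0.26 ] [-1.5717  0.      1.767 ] F [-2.34  1.94  7.38] g 0.0319 q [ 0.05  0.44  0.25  1.68 -0.12  1.03  2.1 ]
```

View pics/sc3c.png

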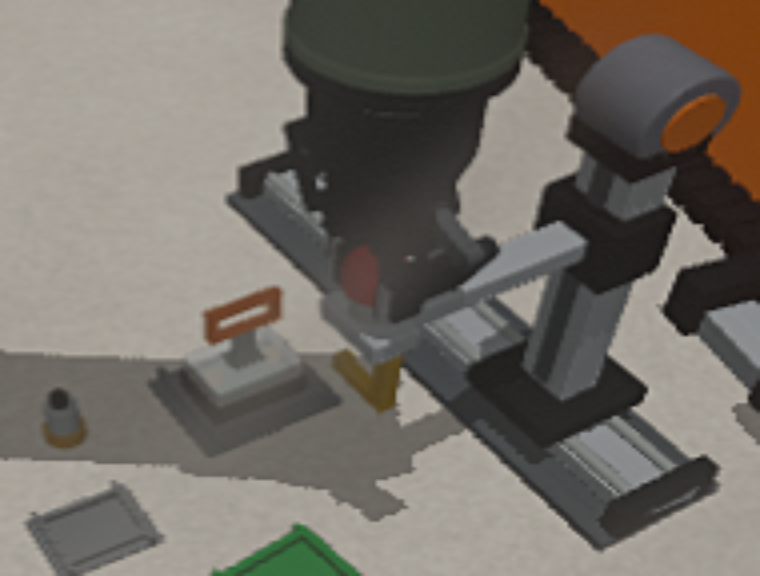

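Gripped (31.9 mm across the knob). I slide over the eye at top height first, to feel its height from above.

>>> arm_command(moves=[{"rx": 0, "ry": 0, "rz": 0, "x": 1, "y": 0.2, "z": 0, "gripper": -1}, {"rx": 0, "ry": 0, "rz": 0, "x": 2.5, "y": 0.5, "z": 0, "gripper": -1}, {"rx": 0, "ry": 0, "rz": 0, "x": 4, "y": 0.7, "z": 0, "gripper": -1}, {"rx": 0, "ry": 0, "rz": 0, "x": 5.5, "y": 1, "z": 0, "gripper": -1}, {"rx": 0, "ry": 0, "rz": 0, "x": 6.5, "y": 1, "z": 0, "gripper": -1}])

```text
clock: 4.63
position: [0.5441, -0.1236, 0.2497]
tool_rot: [-1.572, 0.001, 1.767]
force: [-0.2, -2.6, 8.9]
grip_width: 0.0321
```

>>> arm_command(moves=[{"rx": 0, "ry": 0, "rz": 0, "x": 1.5, "y": 0, "z": 0, "gripper": -1}, {"rx": 0, "ry": 0, "rz": 0, "x": 3, "y": 0, "z": 0, "gripper": -1}, {"rx": 0, "ry": 0, "rz": 0, "x": 4.5, "y": 0, "z": 0, "gripper": -1}, {"rx": 0, "ry": 0, "rz": 0, "x": 5.8, "y": 0, "z": 0, "gripper": -1}, {"rx": 0, "ry": 0, "rz": 0, "x": 5.8, "y": 0, "z": 0, "gripper": -1}])

```text
clock: 5.05
position: [0.5324, -0.065, 0.2499]
tool_rot: [-1.571, -0.001, 1.769]
force: [-4.7, 1.9, 8.5]
grip_width: 0.032
```

```bash
cat > look.py <<'E'
from h import *
import sys
k=sys.argv[1]; st()
im,d=bot.grab_frame('scene'); np.savez(f's{k}.npz',im=im,d=d)
P,uv=cloud('scene',d); h=cv2.cvtColor(im,cv2.COLOR_RGB2HSV)[uv[:,1],uv[:,0]].astype(int)
near=np.linalg.norm(P[:,:2]-[.535,-.08],axis=1)<.16
y=near&(h[:,0]>=16)&(h[:,0]<32)&(h[:,1]>110)&(P[:,2]>.03); o=near&(h[:,0]>4)&(h[:,0]<15)&(h[:,1]>120)&(P[:,2]>.06)&(P[:,2]<.25)
for nm,s in(('hook',y),('eye',o)):
    if s.sum(): print(nm,s.sum(),'mean',P[s].mean(0).round(4),'lo',np.percentile(P[s],2,axis=0).round(4),'hi',np.percentile(P[s],98,axis=0).round(4),'uv',uv[s].min(0),uv[s].max(0))
cv2.imwrite(f'pics/sl{k}.png',cv2.resize(im[180:290,200:340,::-1],None,fx=5.6,fy=5.4,interpolation=cv2.INTER_CUBIC))
E
python3 look.py 4
```

```text
5.05 [ 0.5324 -0.065   0.2499] [-1.5709e+00 -1.0000e-03  1.7691e+00] F [-4.68  1.91  8.51] g 0.032 q [-0.16  0.37  0.22  1.82 -0.1   0.96  1.87]
hook 138 mean [ 0.5335 -0.0763  0.1876] lo [ 0.5239 -0.0893  0.1589] hi [ 0.5542 -0.0479  0.3161] uv [244   7] [291 222]
eye 148 mean [ 0.5328 -0.0659  0.1113] lo [ 0.5095 -0.0723  0.0916] hi [ 0.5584 -0.0593  0.1266] uv [241 220] [259 236]
```

View pics/sl4.png

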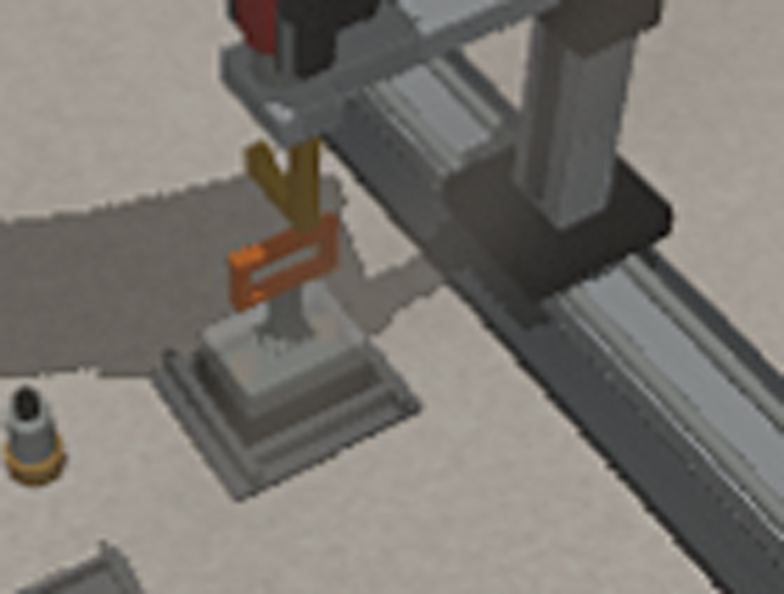

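The hook (crop (285,190)) hangs straight above the eye (285,260). I lower it near the bar, then feel in small steps.

>>> arm_command(moves=[{"rx": 0, "ry": 0, "rz": 0, "x": 0, "y": 0.8, "z": 0, "gripper": -1}, {"rx": 0, "ry": 0, "rz": 0, "x": 0, "y": 1.6, "z": 0, "gripper": -1}, {"rx": 0, "ry": 0, "rz": 0, "x": 0, "y": 2.2, "z": 0, "gripper": -1}, {"rx": 0, "ry": 0, "rz": 0, "x": 0, "y": 2.5, "z": 0, "gripper": -1}, {"rx": 0, "ry": 0, "rz": 0, "x": 0, "y": 2.5, "z": 0, "gripper": -1}])

```text
clock: 5.52
position: [0.5329, -0.0672, 0.2244]
tool_rot: [-1.571, -0.0, 1.767]
force: [-3.5, 1.2, 9.9]
grip_width: 0.0317
```

>>> arm_command(moves=[{"rx": 0, "ry": 0, "rz": 0, "x": 0, "y": 0.1, "z": 0, "gripper": -1}, {"rx": 0, "ry": 0, "rz": 0, "x": 0, "y": 0.2, "z": 0, "gripper": -1}, {"rx": 0, "ry": 0, "rz": 0, "x": 0, "y": 0.2, "z": 0, "gripper": -1}])

```text
clock: 5.77
position: [0.5329, -0.0672, 0.2228]
tool_rot: [-1.571, -0.0, 1.767]
force: [-3.9, 1.6, 9.1]
grip_width: 0.032
```

>>> arm_command(moves=[{"rx": 0, "ry": 0, "rz": 0, "x": 0, "y": 0.1, "z": 0, "gripper": -1}, {"rx": 0, "ry": 0, "rz": 0, "x": 0, "y": 0.1, "z": 0, "gripper": -1}])

```text
clock: 5.93
position: [0.5329, -0.0672, 0.2218]
tool_rot: [-1.571, -0.0, 1.767]
force: [-3.4, 2.0, 9.2]
grip_width: 0.0322
```

>>> arm_command(moves=[{"rx": 0, "ry": 0, "rz": 0, "x": 0, "y": 0.1, "z": 0, "gripper": -1}, {"rx": 0, "ry": 0, "rz": 0, "x": 0, "y": 0.1, "z": 0, "gripper": -1}])

```text
clock: 6.1
position: [0.5329, -0.0673, 0.2208]
tool_rot: [-1.571, -0.0, 1.767]
force: [-3.2, 0.6, 9.3]
grip_width: 0.0319
```

>>> arm_command(moves=[{"rx": 0, "ry": 0, "rz": 0, "x": 0, "y": 0.1, "z": 0, "gripper": -1}, {"rx": 0, "ry": 0, "rz": 0, "x": 0, "y": 0.1, "z": 0, "gripper": -1}])

```text
clock: 6.27
position: [0.5329, -0.0672, 0.2198]
tool_rot: [-1.571, -0.0, 1.767]
force: [-3.9, 1.4, 10.7]
grip_width: 0.0321
```

```bash
python3 look.py 5
```

```text
6.27 [ 0.5329 -0.0672  0.2198] [-1.5713e+00 -2.0000e-04  1.7670e+00] F [-3.88  1.44 10.7 ] g 0.0321 q [-0.15  0.4   0.21  1.85 -0.11  0.9   1.89]
hook 130 mean [ 0.5335 -0.0779  0.1507] lo [ 0.5245 -0.0914  0.1283] hi [ 0.552  -0.0511  0.1823] uv [245  75] [291 231]
eye 101 mean [ 0.5289 -0.067   0.1096] lo [ 0.5093 -0.0725  0.0923] hi [ 0.5586 -0.06    0.1279] uv [241 220] [259 236]
```

View pics/sl5.png

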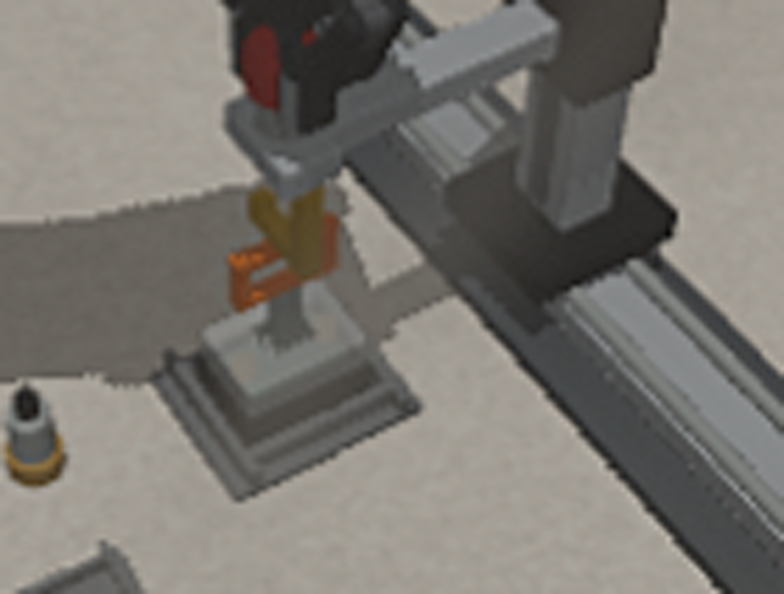

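The hook is just over the bar, about (285,235). I continue feeling.

>>> arm_command(moves=[{"rx": 0, "ry": 0, "rz": 0, "x": 0, "y": 0.1, "z": 0, "gripper": -1}, {"rx": 0, "ry": 0, "rz": 0, "x": 0, "y": 0.1, "z": 0, "gripper": -1}])

```text
clock: 6.48
position: [0.5329, -0.0673, 0.2188]
tool_rot: [-1.571, -0.0, 1.767]
force: [-3.8, 1.5, 9.7]
grip_width: 0.0322
```

>>> arm_command(moves=[{"rx": 0, "ry": 0, "rz": 0, "x": 0, "y": 0.1, "z": 0, "gripper": -1}, {"rx": 0, "ry": 0, "rz": 0, "x": 0, "y": 0.1, "z": 0, "gripper": -1}])

```text
clock: 6.65
position: [0.5329, -0.0673, 0.2178]
tool_rot: [-1.571, -0.0, 1.767]
force: [-3.1, 2.1, 9.5]
grip_width: 0.0324
```

>>> arm_command(moves=[{"rx": 0, "ry": 0, "rz": 0, "x": 0, "y": 0.1, "z": 0, "gripper": -1}, {"rx": 0, "ry": 0, "rz": 0, "x": 0, "y": 0.1, "z": 0, "gripper": -1}])

```text
clock: 6.82
position: [0.533, -0.0673, 0.2174]
tool_rot: [-1.572, -0.0, 1.767]
force: [-6.2, 2.1, 19.6]
grip_width: 0.0322
```

Contact: the force rose about 10 N at TCP z ≈ 0.2176. The target height in the window is therefore z ≈ 0.2176 − 0.0255 = 0.192. I back off, go clear and lower.

>>> arm_command(moves=[{"rx": 0, "ry": 0, "rz": 0, "x": 0, "y": -0.5, "z": 0, "gripper": -1}, {"rx": 0, "ry": 0, "rz": 0, "x": -1, "y": -0.8, "z": 0, "gripper": -1}, {"rx": 0, "ry": 0, "rz": 0, "x": -3, "y": -0.8, "z": 0, "gripper": -1}, {"rx": 0, "ry": 0, "rz": 0, "x": -5, "y": -0.8, "z": 0, "gripper": -1}, {"rx": 0, "ry": 0, "rz": 0, "x": -5, "y": -0.8, "z": 0, "gripper": -1}])

```text
clock: 7.23
position: [0.5435, -0.1204, 0.2254]
tool_rot: [-1.573, 0.003, 1.764]
force: [-0.2, -3.9, 9.3]
grip_width: 0.0318
```

>>> arm_command(moves=[{"rx": 0, "ry": 0, "rz": 0, "x": 0, "y": 0.8, "z": 0, "gripper": -1}, {"rx": 0, "ry": 0, "rz": 0, "x": 0, "y": 1.6, "z": 0, "gripper": -1}, {"rx": 0, "ry": 0, "rz": 0, "x": 0, "y": 2.4, "z": 0, "gripper": -1}, {"rx": 0, "ry": 0, "rz": 0, "x": 0, "y": 3.2, "z": 0, "gripper": -1}, {"rx": 0, "ry": 0, "rz": 0, "x": 0, "y": 3.2, "z": 0, "gripper": -1}])

```text
clock: 7.65
position: [0.5428, -0.1169, 0.1919]
tool_rot: [-1.571, 0.001, 1.767]
force: [-1.1, -2.7, 10.1]
grip_width: 0.0316
```

```bash
python3 look.py 6
```

```text
7.65 [ 0.5428 -0.1169  0.1919] [-1.5712e+00  7.0000e-04  1.7666e+00] F [-1.06 -2.71 10.09] g 0.0316 q [-0.05  0.47  0.21  1.84 -0.13  0.85  1.99]
hook 5 mean [ 0.5787 -0.1266  0.4576] lo [ 0.5418 -0.1776  0.1455] hi [ 0.6019 -0.0967  0.5544] uv [257  63] [305 237]
eye 86 mean [ 0.5229 -0.0676  0.1087] lo [ 0.5091 -0.0725  0.0915] hi [ 0.5423 -0.0611  0.1264] uv [241 224] [254 236]
```

View pics/sl6.png

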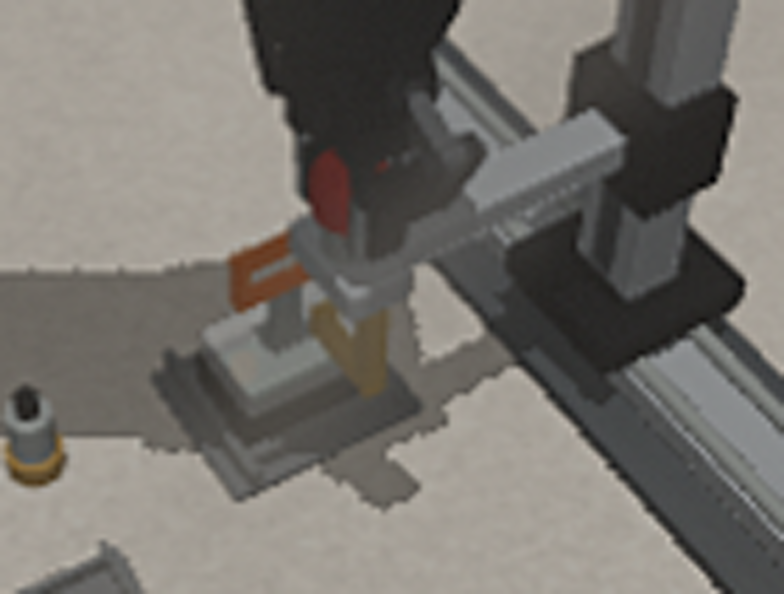

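The hook stands on the -y side of the eye at the computed height: TCP z is 0.1919, and the tip is at crop (320,320) against the eye's left part at (255,265). I slide in slowly, watching the force.

>>> arm_command(moves=[{"rx": 0, "ry": 0, "rz": 0, "x": 0.8, "y": 0, "z": 0, "gripper": -1}, {"rx": 0, "ry": 0, "rz": 0, "x": 1.6, "y": 0, "z": 0, "gripper": -1}, {"rx": 0, "ry": 0, "rz": 0, "x": 2.2, "y": 0, "z": 0, "gripper": -1}, {"rx": 0, "ry": 0, "rz": 0, "x": 2.5, "y": 0, "z": 0, "gripper": -1}, {"rx": 0, "ry": 0, "rz": 0, "x": 2.5, "y": 0, "z": 0, "gripper": -1}])

```text
clock: 8.12
position: [0.5377, -0.0915, 0.193]
tool_rot: [-1.571, 0.0, 1.767]
force: [-3.8, 1.9, 9.9]
grip_width: 0.032
```

>>> arm_command(moves=[{"rx": 0, "ry": 0, "rz": 0, "x": 0.3, "y": 0, "z": 0, "gripper": -1}, {"rx": 0, "ry": 0, "rz": 0, "x": 0.6, "y": 0, "z": 0, "gripper": -1}, {"rx": 0, "ry": 0, "rz": 0, "x": 0.9, "y": 0, "z": 0, "gripper": -1}])

```text
clock: 8.37
position: [0.5362, -0.0837, 0.1931]
tool_rot: [-1.572, 0.001, 1.766]
force: [-2.4, -3.4, 10.4]
grip_width: 0.0323
```

```bash
python3 look.py 7
```

```text
8.37 [ 0.5362 -0.0837  0.1931] [-1.5717e+00  9.0000e-04  1.7663e+00] F [-2.4  -3.44 10.39] g 0.0323 q [-0.11  0.45  0.21  1.87 -0.12  0.84  1.93]
hook 50 mean [ 0.5373 -0.0862  0.1522] lo [ 0.5279 -0.1428  0.1027] hi [ 0.5756 -0.0662  0.551 ] uv [248  64] [295 236]
eye 79 mean [ 0.521 -0.069  0.113] lo [ 0.5091 -0.0854  0.0909] hi [ 0.5429 -0.0621  0.1329] uv [241 224] [255 236]
```

View pics/sl7.png

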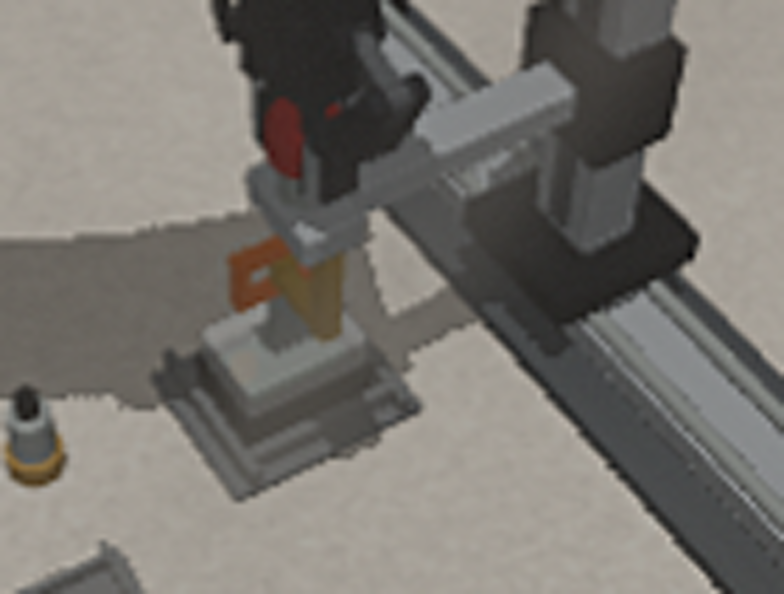

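The tip is now at the window, with only slide friction in the force (-3.4 N) and the eye unmoved. I correct 1 mm down and go on.

>>> arm_command(moves=[{"rx": 0, "ry": 0, "rz": 0, "x": 0, "y": 0.1, "z": 0, "gripper": -1}, {"rx": 0, "ry": 0, "rz": 0, "x": 0.3, "y": 0.1, "z": 0, "gripper": -1}, {"rx": 0, "ry": 0, "rz": 0, "x": 0.6, "y": 0.1, "z": 0, "gripper": -1}])

```text
clock: 8.67
position: [0.535, -0.0779, 0.1921]
tool_rot: [-1.572, 0.001, 1.766]
force: [-2.4, -3.6, 10.2]
grip_width: 0.0322
```

>>> arm_command(moves=[{"rx": 0, "ry": 0, "rz": 0, "x": 0.3, "y": 0, "z": 0, "gripper": -1}, {"rx": 0, "ry": 0, "rz": 0, "x": 0.6, "y": 0, "z": 0, "gripper": -1}, {"rx": 0, "ry": 0, "rz": 0, "x": 0.7, "y": 0, "z": 0, "gripper": -1}])

```text
clock: 8.92
position: [0.5336, -0.0705, 0.192]
tool_rot: [-1.572, 0.001, 1.767]
force: [-3.0, -2.8, 10.6]
grip_width: 0.0321
```

```bash
python3 look.py 8
```

```text
8.92 [ 0.5336 -0.0705  0.192 ] [-1.5716e+00  5.0000e-04  1.7668e+00] F [-3.   -2.84 10.61] g 0.0321 q [-0.14  0.44  0.21  1.88 -0.12  0.83  1.9 ]
hook 73 mean [ 0.5383 -0.0869  0.1797] lo [ 0.5268 -0.1288  0.1053] hi [ 0.5727 -0.0603  0.5608] uv [246  51] [289 235]
eye 84 mean [ 0.5242 -0.0675  0.1124] lo [ 0.5091 -0.0728  0.0933] hi [ 0.5584 -0.0608  0.1264] uv [241 223] [259 236]
```

View pics/sl8.png

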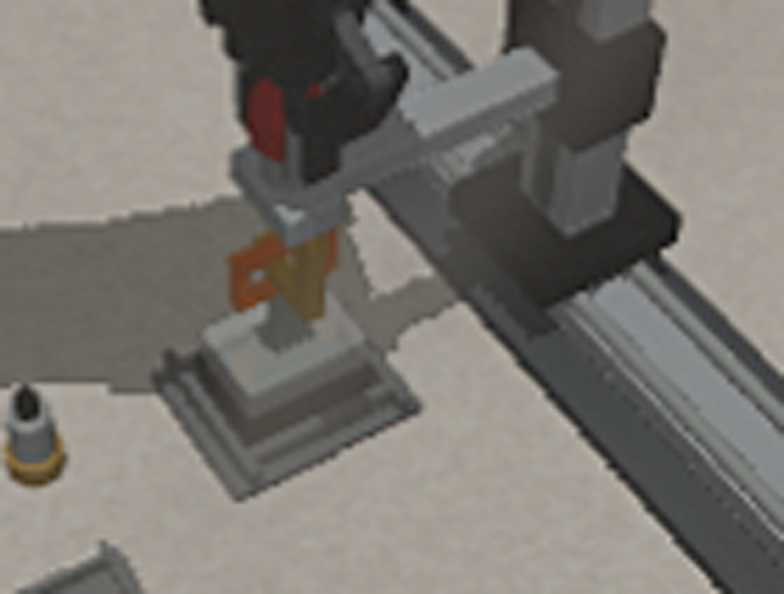

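The hook passes through the window without extra force. Another 0.7 cm centres the throat under the bar.

>>> arm_command(moves=[{"rx": 0, "ry": 0, "rz": 0, "x": 0.3, "y": 0, "z": 0, "gripper": -1}, {"rx": 0, "ry": 0, "rz": 0, "x": 0.6, "y": 0, "z": 0, "gripper": -1}, {"rx": 0, "ry": 0, "rz": 0, "x": 0.7, "y": 0, "z": 0, "gripper": -1}, {"rx": 0, "ry": 0, "rz": 0, "x": 0.7, "y": 0, "z": 0, "gripper": -1}])

```text
clock: 9.3
position: [0.5322, -0.0636, 0.192]
tool_rot: [-1.572, 0.0, 1.767]
force: [-3.4, -1.4, 10.3]
grip_width: 0.0322
```

```bash
python3 look.py 9; python3 - <<'E'
from h import *
im,d=bot.grab_frame('top'); cv2.imwrite('pics/t9.png',cv2.resize(im[130:260,230:370,::-1],None,fx=5,fy=4.5,interpolation=cv2.INTER_CUBIC))
E
```

```text
9.3 [ 0.5322 -0.0636  0.192 ] [-1.5715e+00  4.0000e-04  1.7668e+00] F [-3.36 -1.37 10.34] g 0.0322 q [-0.15  0.44  0.21  1.88 -0.12  0.83  1.89]
hook 98 mean [ 0.5358 -0.0783  0.1544] lo [ 0.5237 -0.122   0.0999] hi [ 0.5737 -0.0447  0.5526] uv [244  52] [288 236]
eye 103 mean [ 0.5289 -0.0663  0.1125] lo [ 0.509  -0.0725  0.0927] hi [ 0.5584 -0.0596  0.1272] uv [241 220] [259 236]
```

View pics/sl9.png

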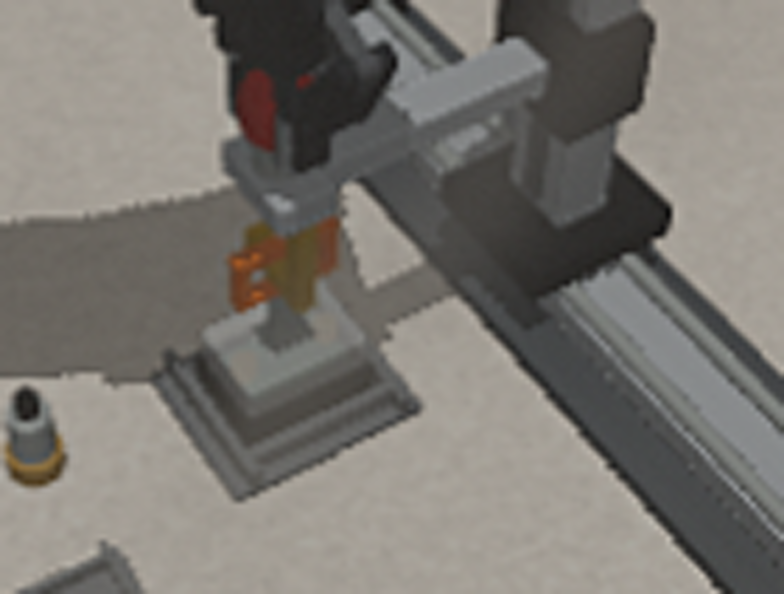

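View pics/t9.png

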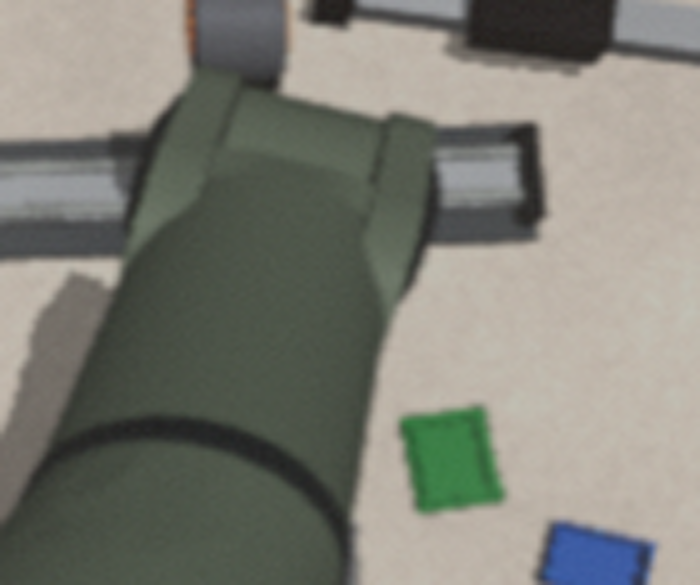

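The tip (crop (257,238)) shows beyond the bar, the shank stands on the near side, and the eye is not displaced. I lift slowly; the prong should meet the bar about 8.5 mm up.

>>> arm_command(moves=[{"rx": 0, "ry": 0, "rz": 0, "x": 0, "y": -0.3, "z": 0, "gripper": -1}, {"rx": 0, "ry": 0, "rz": 0, "x": 0, "y": -0.6, "z": 0, "gripper": -1}, {"rx": 0, "ry": 0, "rz": 0, "x": 0, "y": -0.8, "z": 0, "gripper": -1}, {"rx": 0, "ry": 0, "rz": 0, "x": 0, "y": -1.0, "z": 0, "gripper": -1}, {"rx": 0, "ry": 0, "rz": 0, "x": 0, "y": -1.2, "z": 0, "gripper": -1}])

```text
clock: 9.82
position: [0.5321, -0.0636, 0.2039]
tool_rot: [-1.571, 0.0, 1.767]
force: [-1.9, -0.2, 6.8]
grip_width: 0.032
```

>>> arm_command(moves=[{"rx": 0, "ry": 0, "rz": 0, "x": 0, "y": -0.2, "z": 0, "gripper": -1}, {"rx": 0, "ry": 0, "rz": 0, "x": 0, "y": -0.4, "z": 0, "gripper": -1}, {"rx": 0, "ry": 0, "rz": 0, "x": 0, "y": -0.6, "z": 0, "gripper": -1}, {"rx": 0, "ry": 0, "rz": 0, "x": 0, "y": -0.8, "z": 0, "gripper": -1}])

```text
clock: 10.15
position: [0.5322, -0.0636, 0.2119]
tool_rot: [-1.571, 0.0, 1.767]
force: [-2.3, -0.2, 7.1]
grip_width: 0.0321
```

```bash
python3 look.py 10
```

```text
10.15 [ 0.5322 -0.0636  0.2119] [-1.5713e+00  2.0000e-04  1.7668e+00] F [-2.3  -0.17  7.07] g 0.0321 q [-0.15  0.41  0.22  1.87 -0.11  0.88  1.88]
hook 111 mean [ 0.5341 -0.0778  0.1499] lo [ 0.5239 -0.0889  0.1081] hi [ 0.551  -0.0462  0.1739] uv [244  56] [290 231]
eye 120 mean [ 0.529  -0.0664  0.1224] lo [ 0.5085 -0.0723  0.1027] hi [ 0.5583 -0.0588  0.1382] uv [241 217] [259 234]
```

View pics/sl10.png

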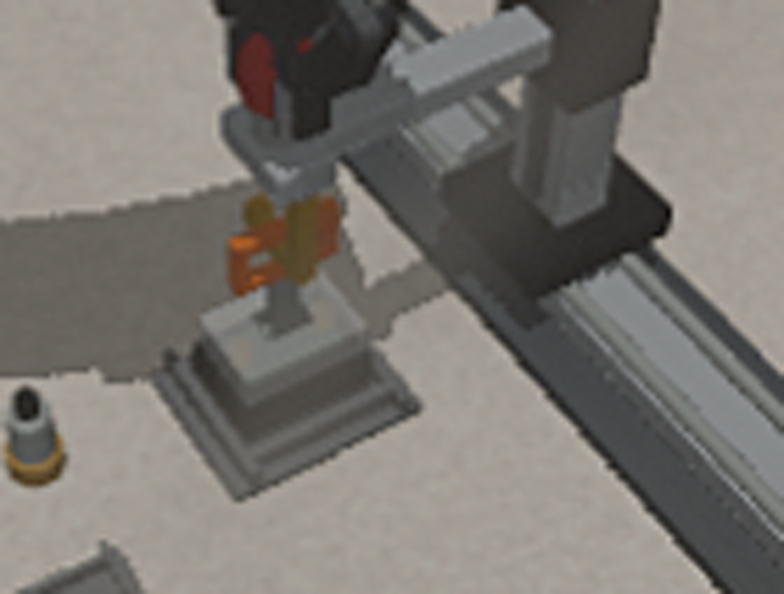

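The module is off the nest floor (eye top up 11 mm, about 3 N taken off the reading), hanging with the bar in the throat. I go on up steadily.

>>> arm_command(moves=[{"rx": 0, "ry": 0, "rz": 0, "x": 0, "y": -0.4, "z": 0, "gripper": -1}, {"rx": 0, "ry": 0, "rz": 0, "x": 0, "y": -0.8, "z": 0, "gripper": -1}, {"rx": 0, "ry": 0, "rz": 0, "x": 0, "y": -1.2, "z": 0, "gripper": -1}, {"rx": 0, "ry": 0, "rz": 0, "x": 0, "y": -1.6, "z": 0, "gripper": -1}, {"rx": 0, "ry": 0, "rz": 0, "x": 0, "y": -2.0, "z": 0, "gripper": -1}])

```text
clock: 10.62
position: [0.5322, -0.0636, 0.232]
tool_rot: [-1.571, 0.0, 1.767]
force: [-1.9, -1.5, 4.9]
grip_width: 0.032
```

>>> arm_command(moves=[{"rx": 0, "ry": 0, "rz": 0, "x": 0, "y": -0.4, "z": 0, "gripper": -1}, {"rx": 0, "ry": 0, "rz": 0, "x": 0, "y": -0.8, "z": 0, "gripper": -1}, {"rx": 0, "ry": 0, "rz": 0, "x": 0, "y": -1.2, "z": 0, "gripper": -1}, {"rx": 0, "ry": 0, "rz": 0, "x": 0, "y": -1.6, "z": 0, "gripper": -1}, {"rx": 0, "ry": 0, "rz": 0, "x": 0, "y": -2.0, "z": 0, "gripper": -1}])

```text
clock: 11.03
position: [0.5321, -0.0636, 0.252]
tool_rot: [-1.571, 0.0, 1.767]
force: [-1.6, -0.5, 5.5]
grip_width: 0.0323
```

>>> arm_command(moves=[{"rx": 0, "ry": 0, "rz": 0, "x": 0, "y": -0.2, "z": 0, "gripper": -1}, {"rx": 0, "ry": 0, "rz": 0, "x": 0, "y": -0.4, "z": 0, "gripper": -1}, {"rx": 0, "ry": 0, "rz": 0, "x": 0, "y": -0.4, "z": 0, "gripper": -1}])

```text
clock: 11.28
position: [0.5322, -0.0636, 0.2562]
tool_rot: [-1.571, 0.0, 1.767]
force: [-1.8, -1.1, 5.8]
grip_width: 0.0318
```

>>> arm_command(moves=[{"rx": 0, "ry": 0, "rz": 0, "x": 0, "y": -0.1, "z": 0, "gripper": -1}, {"rx": 0, "ry": 0, "rz": 0, "x": 0, "y": -0.2, "z": 0, "gripper": -1}, {"rx": 0, "ry": 0, "rz": 0, "x": 0, "y": -0.2, "z": 0, "gripper": -1}])

```text
clock: 11.53
position: [0.5321, -0.0636, 0.258]
tool_rot: [-1.571, 0.0, 1.767]
force: [-2.3, -0.3, 5.5]
grip_width: 0.0321
```

>>> arm_command(moves=[{"rx": 0, "ry": 0, "rz": 0, "x": 0, "y": -0.1, "z": 0, "gripper": -1}, {"rx": 0, "ry": 0, "rz": 0, "x": 0, "y": -0.1, "z": 0, "gripper": -1}])

```text
clock: 11.7
position: [0.5321, -0.0636, 0.2589]
tool_rot: [-1.571, 0.0, 1.767]
force: [-1.4, -0.6, 4.8]
grip_width: 0.0321
```

```bash
python3 look.py 11
```

```text
11.7 [ 0.5321 -0.0636  0.2589] [-1.5712e+00  2.0000e-04  1.7668e+00] F [-1.39 -0.61  4.84] g 0.0321 q [-0.17  0.36  0.23  1.81 -0.09  0.98  1.87]
hook 124 mean [ 0.5339 -0.0792  0.2006] lo [ 0.5238 -0.1048  0.1678] hi [ 0.5544 -0.0478  0.4277] uv [244  14] [293 219]
eye 135 mean [ 0.5313 -0.0662  0.1689] lo [ 0.5085 -0.0724  0.1486] hi [ 0.5598 -0.0584  0.1847] uv [241 204] [260 222]
```

View pics/sl11.png

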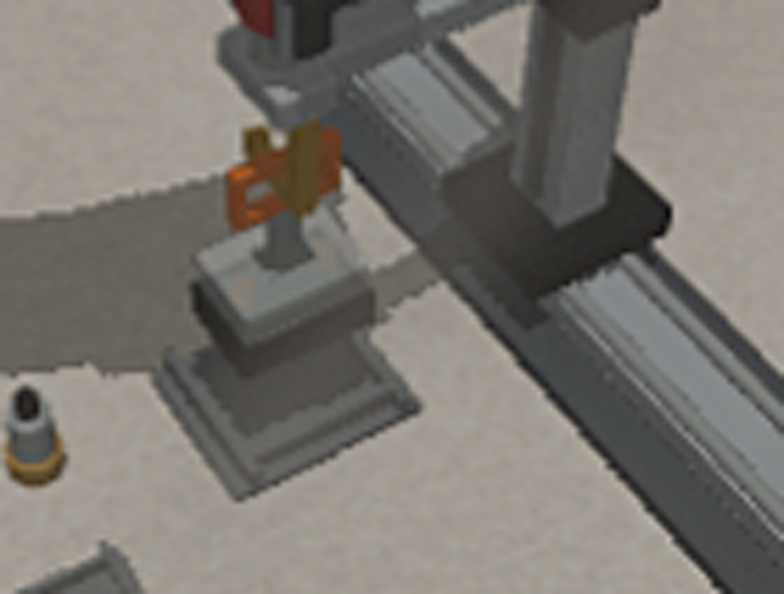

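The module hangs clear of the nest. I keep stepping up until the top stop shows in the force.

>>> arm_command(moves=[{"rx": 0, "ry": 0, "rz": 0, "x": 0, "y": -0.1, "z": 0, "gripper": -1}, {"rx": 0, "ry": 0, "rz": 0, "x": 0, "y": -0.1, "z": 0, "gripper": -1}])

```text
clock: 11.92
position: [0.5321, -0.0636, 0.2599]
tool_rot: [-1.571, 0.0, 1.767]
force: [-1.3, 0.1, 6.3]
grip_width: 0.0317
```

>>> arm_command(moves=[{"rx": 0, "ry": 0, "rz": 0, "x": 0, "y": -0.1, "z": 0, "gripper": -1}, {"rx": 0, "ry": 0, "rz": 0, "x": 0, "y": -0.1, "z": 0, "gripper": -1}])

```text
clock: 12.08
position: [0.5321, -0.0635, 0.2601]
tool_rot: [-1.571, 0.0, 1.767]
force: [3.2, -1.4, -4.6]
grip_width: 0.032
```

The top stop is felt at z = 0.260 (force from +6 to -4.6). I ease off half a millimetre, let it settle and check before opening.

>>> arm_command(moves=[{"rx": 0, "ry": 0, "rz": 0, "x": 0, "y": 0.04, "z": 0, "gripper": -1}, {"rx": 0, "ry": 0, "rz": 0, "x": 0, "y": 0.04, "z": 0, "gripper": -1}, {"rx": 0, "ry": 0, "rz": 0, "x": 0, "y": 0.04, "z": 0, "gripper": -1}, {"rx": 0, "ry": 0, "rz": 0, "x": 0, "y": 0.04, "z": 0, "gripper": -1}, {"rx": 0, "ry": 0, "rz": 0, "x": 0, "y": 0.04, "z": 0, "gripper": -1}])

```text
clock: 12.5
position: [0.5321, -0.0635, 0.26]
tool_rot: [-1.571, 0.0, 1.767]
force: [0.2, -1.3, 3.5]
grip_width: 0.0319
```

```bash
python3 look.py 12
```

```text
12.5 [ 0.5321 -0.0635  0.26  ] [-1.571e+00  1.000e-04  1.767e+00] F [ 0.2  -1.27  3.51] g 0.0319 q [-0.17  0.35  0.23  1.81 -0.09  0.99  1.87]
hook 127 mean [ 0.5344 -0.0798  0.2081] lo [ 0.5236 -0.12    0.1693] hi [ 0.5659 -0.0473  0.6246] uv [244   4] [293 219]
eye 133 mean [ 0.5319 -0.0659  0.1703] lo [ 0.5088 -0.0721  0.1511] hi [ 0.5601 -0.0573  0.1862] uv [241 203] [260 221]
```

>>> arm_command(moves=[{"rx": 0, "ry": 0, "rz": 0, "x": 0, "y": 0, "z": 0, "gripper": -0.1}, {"rx": 0, "ry": 0, "rz": 0, "x": 0, "y": 0, "z": 0, "gripper": 0.3}, {"rx": 0, "ry": 0, "rz": 0, "x": 0, "y": 0, "z": 0, "gripper": 0.7}, {"rx": 0, "ry": 0, "rz": 0, "x": 0, "y": 0, "z": 0, "gripper": 1}, {"rx": 0, "ry": 0, "rz": 0, "x": 0, "y": 0, "z": 0, "gripper": 1}])

```text
clock: 12.97
position: [0.532, -0.0634, 0.2599]
tool_rot: [-1.571, -0.0, 1.767]
force: [0.2, -0.0, 0.0]
grip_width: 0.0838
```

>>> arm_command(moves=[{"rx": 0, "ry": 0, "rz": 0, "x": 0, "y": 0, "z": 0, "gripper": 1}, {"rx": 0, "ry": 0, "rz": 0, "x": 0, "y": 0, "z": 0, "gripper": 1}, {"rx": 0, "ry": 0, "rz": 0, "x": 0, "y": 0, "z": 0, "gripper": 1}])

```text
clock: 13.22
position: [0.532, -0.0634, 0.2599]
tool_rot: [-1.571, -0.0, 1.767]
force: [-0.6, -0.2, -0.2]
grip_width: 0.0854
```

```bash
python3 look.py 13
```

```text
13.22 [ 0.532  -0.0634  0.2599] [-1.5707 -0.      1.767 ] F [-0.58 -0.24 -0.19] g 0.0854 q [-0.17  0.35  0.23  1.81 -0.09  0.99  1.87]
hook 125 mean [ 0.5343 -0.0796  0.2083] lo [ 0.5236 -0.1188  0.1683] hi [ 0.5645 -0.0468  0.6251] uv [244   4] [293 219]
eye 136 mean [ 0.5318 -0.066   0.1708] lo [ 0.509  -0.0722  0.1504] hi [ 0.5598 -0.0582  0.1858] uv [241 203] [260 221]
```

View pics/sl13.png

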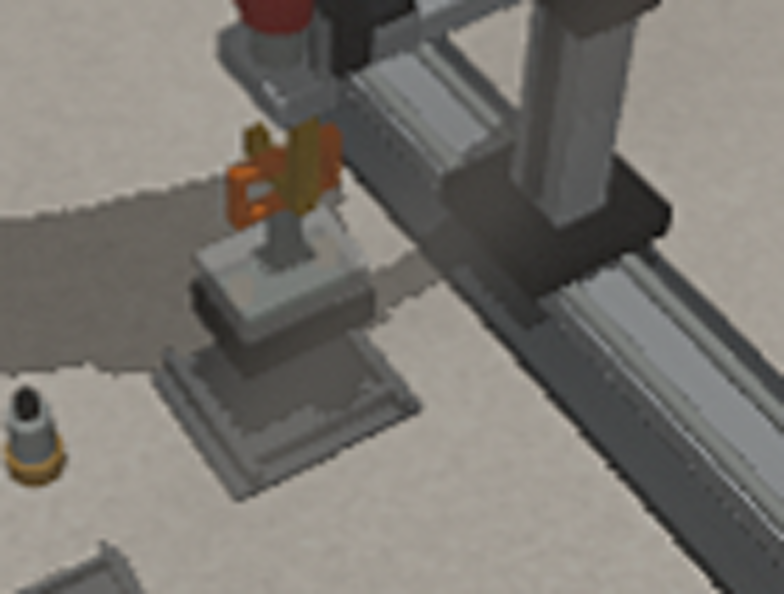

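The fingers are open and off the knob. The module hangs still on the hook above the nest (eye at crop (285,175)). I retreat straight up.

>>> arm_command(moves=[{"rx": 0, "ry": 0, "rz": 0, "x": 0, "y": -1.5, "z": 0, "gripper": 1}, {"rx": 0, "ry": 0, "rz": 0, "x": 0, "y": -4, "z": 0, "gripper": 1}, {"rx": 0, "ry": 0, "rz": 0, "x": 0, "y": -7, "z": 0, "gripper": 1}, {"rx": 0, "ry": 0, "rz": 0, "x": 0, "y": -10, "z": 0, "gripper": 1}, {"rx": 0, "ry": 0, "rz": 0, "x": 0, "y": -10, "z": 0, "gripper": 1}])

```text
clock: 13.68
position: [0.5336, -0.0638, 0.3651]
tool_rot: [-1.578, 0.001, 1.767]
force: [1.1, -0.1, 0.7]
grip_width: 0.0856
```

>>> arm_command(moves=[{"rx": 0, "ry": 0, "rz": 0, "x": 0, "y": 0, "z": 4, "gripper": 1}, {"rx": 0, "ry": 0, "rz": 0, "x": 0, "y": 0, "z": 6, "gripper": 1}, {"rx": 0, "ry": 0, "rz": 0, "x": 0, "y": 0, "z": 6, "gripper": 1}, {"rx": 0, "ry": 0, "rz": 0, "x": 0, "y": 0, "z": 6, "gripper": 1}, {"rx": 0, "ry": 0, "rz": 0, "x": 0, "y": 0, "z": 6, "gripper": 1}])

```text
clock: 14.1
position: [0.4736, -0.075, 0.3601]
tool_rot: [-1.571, 0.0, 1.767]
force: [-0.3, 0.1, -0.5]
grip_width: 0.0854
```

```bash
python3 look.py 14; python3 -c "
from h import *
im,d=bot.grab_frame('scene'); cv2.imwrite('pics/f14.png',im[:,:,::-1])"
```

```text
14.1 [ 0.4736 -0.075   0.3601] [-1.5715  0.      1.7672] F [-0.31  0.11 -0.49] g 0.0854 q [-0.18  0.16  0.25  1.8  -0.04  1.19  1.85]
hook 121 mean [ 0.533  -0.0783  0.1911] lo [ 0.524  -0.0877  0.1685] hi [ 0.5408 -0.0477  0.2235] uv [244 202] [256 219]
eye 129 mean [ 0.5318 -0.0661  0.1712] lo [ 0.509  -0.0716  0.1513] hi [ 0.5597 -0.0573  0.1854] uv [241 203] [260 221]
```

View pics/f14.png

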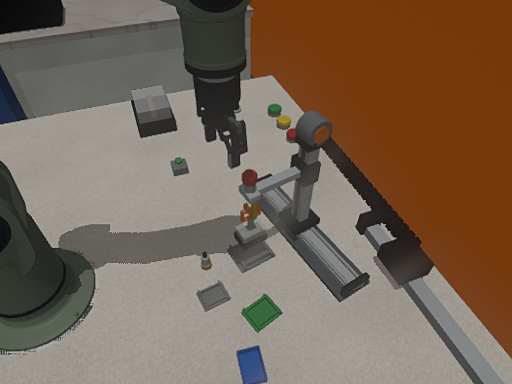

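The gripper is well clear. The module hangs at (250,232) above the empty nest, the knob is at the top (250,178), and the button box, plug and trays are where they were. I hand the job in.

```bash
python3 -c "
from h import *
print(bot.job_done()); st()"
```

```text
the job is handed in; nothing more can be done
None
the job is handed in; nothing more can be done
```

The connector module hangs free from the yellow hook at the top stop, and I handed the job in at about 14 s of the 56 s allowed. No verdict was reported.

- **Feeling the eye:** I gripped the knob and rested the hook's underside on the eye's top bar. The bar took about 10 N above the spring pull, well under the 25 N limit.
- **Threading the window:** I backed off, pulled the hook down to window height and slid it through. Only the usual sliding friction showed in the force.
- **Lifting:** I kept hold all the way up, so the hook never snapped back. The top stop showed as a force reversal at TCP height 0.260 m. I eased off and then opened the fingers.

**Last checks:** After letting go, the force on the tool was about zero. The eye's top stayed at about 0.185 m, level with where it was before letting go, with the module hanging still above the empty nest. The button box, plug and trays look unmoved in the final picture. The gripper is well clear of everything. No check failed or disagreed. The camera's eye height (about 0.126 m) and the felt height agreed to within 1–2 mm.

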